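Line up the casting flasks by size

TASK

Get the four plaster-filled casting flasks ready for the burn-out kiln: stand them in order of size in the row on the board, one centred on each terracotta tile, the smallest on the tile next to the anvil and the largest at the far end. Keep the flasks upright all the time; do not tip any of them over.

Things in the scene. Friction and masses are not known exactly. Their poses are not given: they have to be found in the camera images.
- flask_a: The smallest of four loose casting flasks: an upright plain steel cylinder dotted with plaster-filled holes, solid, closed and filled flush with white plaster on top. Diameter 34 mm, height 46 mm, under 0.65 kg. Origin: centre of its underside, z up along its axis. At the start it stands upright on the bench, beyond the board as seen from the robot; the four flasks' places are shuffled.
- flask_b: The second smallest of four loose casting flasks: an upright plain steel cylinder dotted with plaster-filled holes, solid, closed and filled flush with white plaster on top. Diameter 42 mm, height 58 mm, under 0.65 kg. Origin: centre of its underside, z up along its axis. At the start it stands upright on the bench, beyond the board as seen from the robot; the four flasks' places are shuffled.
- flask_c: The second largest of four loose casting flasks: an upright plain steel cylinder dotted with plaster-filled holes, solid, closed and filled flush with white plaster on top. Diameter 50 mm, height 70 mm, under 0.65 kg. Origin: centre of its underside, z up along its axis. At the start it stands upright on the bench, beyond the board as seen from the robot; the four flasks' places are shuffled.
- flask_d: The largest of four loose casting flasks: an upright plain steel cylinder dotted with plaster-filled holes, solid, closed and filled flush with white plaster on top. Diameter 58 mm, height 82 mm, under 0.65 kg. Origin: centre of its underside, z up along its axis. At the start it stands upright on the bench, beyond the board as seen from the robot; the four flasks' places are shuffled.
- tile_1: One of four identical fixed square terracotta tiles, 70 x 70 x 6 mm, in a row on the board, about 85 mm apart centre to centre, edges along and across the row. Origin: centre of its underside, 12 mm above the bench; its level top is 18 mm above the bench. z up. Which numbered tile is where in the row is shuffled: judge its place by its distance from the anvil.
- tile_2: One of four identical fixed square terracotta tiles, 70 x 70 x 6 mm, in a row on the board, about 85 mm apart centre to centre, edges along and across the row. Origin: centre of its underside, 12 mm above the bench; its level top is 18 mm above the bench. z up. Which numbered tile is where in the row is shuffled: judge its place by its distance from the anvil.
- tile_3: One of four identical fixed square terracotta tiles, 70 x 70 x 6 mm, in a row on the board, about 85 mm apart centre to centre, edges along and across the row. Origin: centre of its underside, 12 mm above the bench; its level top is 18 mm above the bench. z up. Which numbered tile is where in the row is shuffled: judge its place by its distance from the anvil.
- tile_4: One of four identical fixed square terracotta tiles, 70 x 70 x 6 mm, in a row on the board, about 85 mm apart centre to centre, edges along and across the row. Origin: centre of its underside, 12 mm above the bench; its level top is 18 mm above the bench. z up. Which numbered tile is where in the row is shuffled: judge its place by its distance from the anvil.
- anvil: Small fixed steel bench anvil with a horn, about 115 x 40 mm and 50 mm high, standing on one end of the board, in line with the row, its length across it; about 98 mm from the centre of the nearest tile. It may be at either end. Origin: centre of its underside (12 mm above the bench), z up.
- board: Fixed flat plywood board, 95 mm wide (its x), 530 mm long (its y), 12 mm thick, carrying the row of tiles along its y, the anvil at one end and at the other a fixed round black tin (62 mm across, 26 mm high). Origin: centre of its underside, on the bench. Beyond the board two finger rings (6 mm high) and tweezers (7 mm high) lie among the flasks.
Things that resemble listed ones, but are neither listed nor needed, are in the scene too. What is shaped like the flask_a but green, purple or red is not meant.

How it is judged (in metres and radians):
At the end, for the whole second after the job is handed in: Counting the tiles from the anvil, the first carries the smallest flask (34 mm across), then the 42 mm, the 50 mm and the 58 mm flask; each stands upright (within about 5 degrees) flat on its tile, its axis within 12 mm of the tile's centre, released and at rest (((horizontal distance between flask_a and tile_1 below 0.012 m and horizontal distance between tile_1 and anvil between 0.06 and 0.14 m) or (horizontal distance between flask_a and tile_2 below 0.012 m and horizontal distance between tile_2 and anvil between 0.06 and 0.14 m) or (horizontal distance between flask_a and tile_3 below 0.012 m and horizontal distance between tile_3 and anvil between 0.06 and 0.14 m) or (horizontal distance between flask_a and tile_4 below 0.012 m and horizontal distance between tile_4 and anvil between 0.06 and 0.14 m)) and height (world z) of flask_a between 0.0145 and 0.0215 m and angle between each of flask_a, flask_b, flask_c, flask_d's own z axis and vertical below 0.08 rad and linear speed of each of flask_a, flask_b, flask_c, flask_d below 0.02 m/s and angular speed of each of flask_a, flask_b, flask_c, flask_d below 0.2 rad/s and contact force between each of flask_a, flask_b, flask_c, flask_d and the fingers below 0.2 N and ((horizontal distance between flask_b and tile_1 below 0.012 m and horizontal distance between tile_1 and anvil between 0.14 and 0.225 m) or (horizontal distance between flask_b and tile_2 below 0.012 m and horizontal distance between tile_2 and anvil between 0.14 and 0.225 m) or (horizontal distance between flask_b and tile_3 below 0.012 m and horizontal distance between tile_3 and anvil between 0.14 and 0.225 m) or (horizontal distance between flask_b and tile_4 below 0.012 m and horizontal distance between tile_4 and anvil between 0.14 and 0.225 m)) and height (world z) of flask_b between 0.0145 and 0.0215 m and ((horizontal distance between flask_c and tile_1 below 0.012 m and horizontal distance between tile_1 and anvil between 0.225 and 0.31 m) or (horizontal distance between flask_c and tile_2 below 0.012 m and horizontal distance between tile_2 and anvil between 0.225 and 0.31 m) or (horizontal distance between flask_c and tile_3 below 0.012 m and horizontal distance between tile_3 and anvil between 0.225 and 0.31 m) or (horizontal distance between flask_c and tile_4 below 0.012 m and horizontal distance between tile_4 and anvil between 0.225 and 0.31 m)) and height (world z) of flask_c between 0.0145 and 0.0215 m and ((horizontal distance between flask_d and tile_1 below 0.012 m and horizontal distance between tile_1 and anvil between 0.31 and 0.4 m) or (horizontal distance between flask_d and tile_2 below 0.012 m and horizontal distance between tile_2 and anvil between 0.31 and 0.4 m) or (horizontal distance between flask_d and tile_3 below 0.012 m and horizontal distance between tile_3 and anvil between 0.31 and 0.4 m) or (horizontal distance between flask_d and tile_4 below 0.012 m and horizontal distance between tile_4 and anvil between 0.31 and 0.4 m)) and height (world z) of flask_d between 0.0145 and 0.0215 m); the robot touches nothing.
It fails at once if a flask is tipped by more than about 30 degrees (angle between any of flask_a, flask_b, flask_c, flask_d's own z axis and vertical above 0.52 rad).
It also fails if it takes over 101 s, if anything falls off the work surface, if the arm or the gripper's body presses on something with over 40 N, if the wrist force passes 120 N, or if a joint passes its speed limit or range.

ROBOT

A 6-joint arm with a two-finger parallel gripper is mounted at the origin on the work surface. World frame = base frame: x ahead of the robot, y to its left, z up, the work surface at z = 0. Lengths are in m, angles in degrees, forces in N, time in s.
With the tool pointing down it reaches from about 0.4 to 0.825 m from the base axis. Payload 7 kg.
Tool frame: the origin (TCP) lies at the very end of the fingers, on their centre line; the grasp point (between the pads) lies 19 mm behind it; z points along the fingers, y is the line along which they close (so a half turn about z gives the same grasp; the last joint's range is limited). The gripper opens to 88 mm and grips with 3 to 60 N. Pads are 19 mm wide; open, the fingers measure 130 mm over their backs; the gripper's body (78 mm by 193 mm) begins 47 mm behind the grasp point.
Start: joints at [89.215, 20.546, 0.682, 0, -70.136, -16.507], TCP at [0.201, 0.644, 0.227] pointing down, gripper open.
Joint ranges: [-176.03, 176.03], [-82.01, 121.73], [-58.28, 71.71], [-173.87, 95.51], [-174.79, -0.11], [-173.66, 173.66]. Speed limits (degrees/s): [136.94, 136.94, 172.46, 180, 180, 180].

INTERFACE

Orientations are given as [roll, pitch, yaw] about the fixed x, y, z axes, in that order (R = Rz(yaw) Ry(pitch) Rx(roll)).
In Python, from plant import get_obs, snapshot, camera_params, close_job, boxes_of, cut_out, landmark_of gives the robot as it stands.
- The arm moves only by the shell command python3 -m inch 'ROWS' [OPENING]. ROWS is text: rows parted by semicolons, each of 6 numbers parted by spaces: the shift along the tool's x, y, z in units of 30 cm (1.0 is 30 cm), then the turn, a rotation vector about the tool's x, y, z in units of pi rad (1.0 is pi rad). A call has 1 to 10 rows; each row is the pose to reach, as a shift and turn from the pose commanded when the call began, along the tool's axes at that moment, turning the shorter way round; what a row does not reach only later rows make up. A row lasts 1/12 s, in which the tool goes at most 41.7 mm and 7.16 degrees, less where a joint would pass 70% of its speed; a pose out of reach is approached as far as the arm can. A call with a number of a shift or a turn outside -1 to 1 is refused whole. A call with a gripper value outside its range is refused whole. OPENING is the closure, from -1 (fully open) to 1 (shut), set as the call begins (- or left out, the last holds). The fingers move at their own pace and stop on an object; the grip force is fixed at half the most. Time passes only in rows, so rows that repeat a pose let the fingers close. It gives the time, the measured TCP pose, the force, the opening and the grip force at its end, in the units of the state.
- get_obs(): the state, without advancing time (a new reading comes with each control period).
- snapshot(name): name is "scene" or "top" or "wrist"; returns the picture (400x640x3 uint8, red, green, blue); there is no depth.
- camera_params(name): a dict with "mtx" (3x3 intrinsics, pixels), "rvec" (rotation vector, rad) and "tvec" (3), from world to camera coordinates, as OpenCV has them. Camera axes: x right, y down, z forward; pixel columns grow to the right and rows downward; lengths in m; the calibration is good to about 2 mm. A picture is of the moment at which its call begins: read the wrist's pose just before it. camera_params takes no time and is no camera call; for the wrist camera it gives the pose at the moment of the call.
- close_job(): hands the job in; it is judged then, once.
Trained networks look in the newest picture that a camera, given by its name, has taken for a name from the list of things; names that differ only in an ending like _2 or _b are one class to them, and where a whole thing is asked for, a point or a joint stands for the part that bears it (a point fixed in the world has none). Each returns a list of dicts, best first, with "p" (0 to 1); they miss things now and then, are a little off and sometimes report something else, mostly with a low value. They report only what shows in the picture. A call takes as long as a camera call. They do not tell look-alikes from the thing itself.
- boxes_of(camera, thing): "rect" ([left, top, width, height] in pixels, round what is visible of it).
- cut_out(camera, thing): "pixels" (400x640 bool, what is visible of it) and "rect" ([left, top, width, height] in pixels, round what is visible of it).
- landmark_of(camera, thing): "uv" ([column, row] in pixels: a listed point, or the origin of a listed thing).
The state is a dict: "clock": time; "joint_pos": joint angles; "qvel": joint speeds; "tau": joint torques, N m; "tool_pos": TCP position; "orientation": TCP orientation; "force": force on the tool from outside, world axes, zero at the start; "moment": the same for the moment, N m; "opening": finger opening in m; "gripper_force": force on a finger pad.
Only numpy, scipy, OpenCV 4.12 (cv2) and the standard library are available. Lean on these libraries where they do the work, as an engineer would, in place of code of your own. Each camera call takes 0.05 s, during which the arm holds its last target. There are 200 camera calls.

## Working session

There is one attempt and no reset: what is moved stays moved. The work goes in short steps, Python scripts to look and compute and a shell command to move; the robot and the scene stay as the last step left them, time stands still between calls to the robot, and variables do not carry over. Pictures are saved under pics/ and viewed, at most 14 in all, crops included, and the job is handed in when it is done.

```bash
mkdir -p pics; ls; cat > h.py <<'E'
import numpy as np, cv2
from plant import *
def save(n,f):
    im=snapshot(n); cv2.imwrite('pics/'+f,im[:,:,::-1]); return im
def ray(n,uv,z):
    c=camera_params(n); R=cv2.Rodrigues(np.array(c['rvec'],float))[0]; t=np.array(c['tvec'],float).ravel()
    d=R.T@np.linalg.solve(np.array(c['mtx'],float),[uv[0],uv[1],1]); o=-R.T@t
    return o+d*(z-o[2])/d[2]
def proj(n,P):
    c=camera_params(n); return cv2.projectPoints(np.array(P,float).reshape(-1,3),np.array(c['rvec'],float),np.array(c['tvec'],float),np.array(c['mtx'],float),None)[0].reshape(-1,2)
E
python3 - <<'E'
from h import *
np.set_printoptions(precision=3,suppress=True)
o=get_obs();print(o['clock'],o['tool_pos'],o['orientation'],o['opening'])
for n in('top','scene'):
    save(n,n+'0.png')
    for t in('flask_a','tile_1','anvil','board'):
        for r in boxes_of(n,t): print(n,t,r['p'],r['rect'])
    c=camera_params(n);R=cv2.Rodrigues(np.array(c['rvec'],float))[0];print('cam',-R.T@np.array(c['tvec']).ravel())
    for r in landmark_of(n,'tile_1'):print('lm tile',r['p'],r['uv'],ray(n,r['uv'],.012))
    for r in landmark_of(n,'flask_a'):print('lm flask',r['p'],r['uv'],ray(n,r['uv'],.0))
E
```

```text
pics
0.0 [0.201 0.644 0.226] [179.904  -0.01  -17.301] 0.08764913869405057
top flask_a 0.77 [218.8, 135.8, 17.4, 19.5]
top flask_a 0.73 [210.8, 250.4, 18.2, 17.1]
top flask_a 0.72 [255.5, 159.9, 18.9, 16.7]
top flask_a 0.67 [359.8, 156.1, 20.9, 27.6]
top flask_a 0.67 [284.7, 123.4, 18.8, 20.5]
top flask_a 0.66 [359.9, 221.7, 34.3, 36.3]
top flask_a 0.57 [306.7, 153.7, 28.6, 32.2]
top flask_a 0.56 [427.2, 162.0, 30.5, 23.1]
top flask_a 0.35 [281.1, 216.1, 36.0, 30.9]
top tile_1 0.88 [282.7, 218.4, 33.8, 28.2]
top tile_1 0.68 [358.3, 221.7, 36.3, 37.7]
top tile_1 0.65 [314.4, 216.9, 41.8, 36.3]
top tile_1 0.57 [392.0, 232.0, 36.9, 38.2]
top anvil 0.87 [244.3, 199.1, 23.3, 48.9]
top board 0.68 [236.2, 196.9, 235.0, 87.0]
cam [0.42  0.067 0.879]
lm tile 0.82 [336.0, 238.2] [0.489 0.035 0.012]
lm tile 0.59 [377.6, 239.3] [ 0.481 -0.06   0.012]
lm tile 0.58 [301.4, 230.0] [0.512 0.113 0.012]
lm tile 0.58 [408.3, 252.3] [ 0.448 -0.127  0.012]
lm flask 0.84 [367.3, 174.8] [ 0.637 -0.05   0.   ]
lm flask 0.82 [295.7, 134.6] [0.748 0.118 0.   ]
lm flask 0.78 [439.0, 176.4] [ 0.624 -0.221  0.  
[... 756 characters left out ...]
_1 0.6 [178.9, 213.3, 50.6, 46.3]
scene anvil 0.58 [325.8, 113.2, 36.6, 48.9]
scene board 0.89 [130.4, 138.1, 240.8, 160.9]
cam [ 0.912 -0.332  0.933]
lm tile 0.77 [243.0, 217.8] [ 0.484 -0.052  0.012]
lm tile 0.64 [202.9, 236.2] [ 0.45  -0.131  0.012]
lm tile 0.55 [307.5, 173.9] [0.519 0.111 0.012]
lm flask 0.92 [391.4, 231.8] [ 0.735  0.115 -0.   ]
lm flask 0.91 [305.6, 265.3] [ 0.645 -0.049  0.   ]
lm flask 0.86 [341.4, 108.0] [0.46  0.306 0.   ]
lm flask 0.82 [380.7, 189.4] [0.66  0.183 0.   ]
lm flask 0.8 [376.9, 109.0] [0.527 0.356 0.   ]
lm flask 0.79 [340.1, 226.5] [0.646 0.06  0.   ]
lm flask 0.65 [232.9, 328.3] [ 0.619 -0.227  0.   ]
lm flask 0.33 [200.9, 235.6] [ 0.44 -0.13  0.  ]
```

```bash
python3 - <<'E'
import cv2
a=cv2.imread('pics/top0.png')[110:300,190:480];cv2.imwrite('pics/top0c.png',cv2.resize(a,None,fx=2.75,fy=2.75,interpolation=cv2.INTER_CUBIC))
a=cv2.imread('pics/scene0.png')[80:355,130:480];cv2.imwrite('pics/scene0c.png',cv2.resize(a,None,fx=2.15,fy=2.15,interpolation=cv2.INTER_CUBIC))
E
```

```text
(no output)
```

View pics/top0c.png

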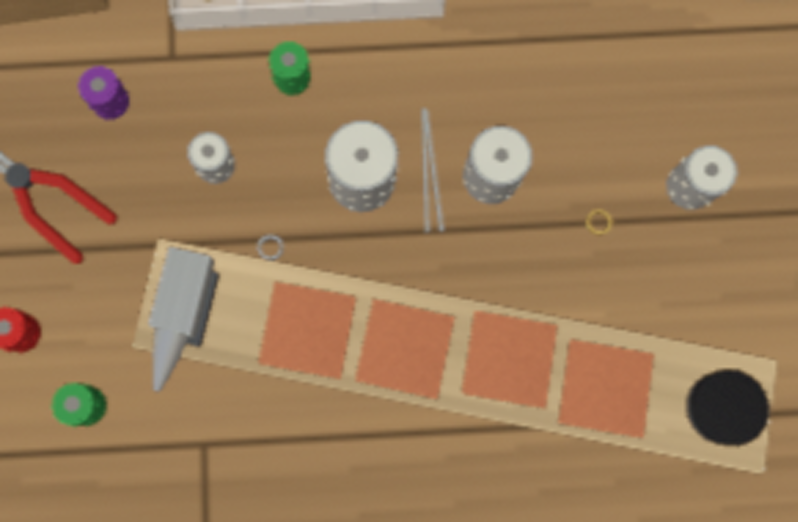

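View pics/scene0c.png

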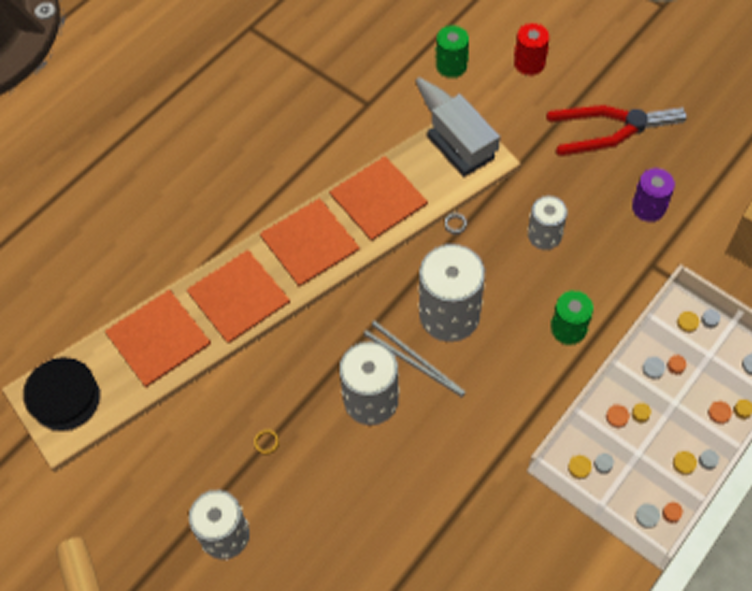

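The top view shows nine cylinders. At full-frame pixels the white/grey candidates are (266,165), (321,166), (372,166) and (449,172). The coloured ones are green at (295,135) and (217,257), purple at (226,141), and red at (192,229). The four white-topped steel ones fit the description, and by size from the left they are a, d, c, b. The enlarged crop confirms this. The anvil is at the left end (about 256,220), so tile order runs left to right: 298, 336, 375, 410.

```bash
cat > m.py <<'E'
from h import *
np.set_printoptions(precision=4,suppress=True)
H={'a':.046,'b':.058,'c':.070,'d':.082}; D={'a':.034,'b':.042,'c':.05,'d':.058}
def blobs(m,amin):
    n,l,s,c=cv2.connectedComponentsWithStats(m.astype(np.uint8)); return [(s[i,4],c[i],l==i) for i in range(1,n) if s[i,4]>amin]
def tops(n,im,guess,dz=0):
    hsv=cv2.cvtColor(im,cv2.COLOR_RGB2HSV); m=(hsv[...,1]<45)&(hsv[...,2]>190)
    m=cv2.morphologyEx(m.astype(np.uint8),cv2.MORPH_OPEN,np.ones((3,3)))
    B=blobs(m,60)
    for k,g in guess.items():
        p=proj(n,[g[0],g[1],H[k]+dz])[0]; b=min(B,key=lambda b:np.hypot(*(b[1]-p)))
        cs=cv2.findContours(b[2].astype(np.uint8),cv2.RETR_EXTERNAL,cv2.CHAIN_APPROX_NONE)[0]
        c,r,_=cv2.fitEllipse(max(cs,key=len))
        W=np.array([ray(n,q,H[k]+dz) for q in max(cs,key=len)[:,0]])
        (x,y),rr=cv2.minEnclosingCircle(W[:,:2].astype(np.float32))
        print(n,k,'px',np.array(c),'xy',ray(n,c,H[k]+dz)[:2],'diam',2*rr,'want',D[k])
def tiles(n,im):
    hsv=cv2.cvtColor(im,cv2.COLOR_RGB2HSV); m=((hsv[...,0]<12))&(hsv[...,1]>120)&(hsv[...,2]>140)
    for a,c,mm in sorted(blobs(cv2.morphologyEx(m.astype(np.uint8),cv2.MORPH_OPEN,np.ones((3,3))),400),key=lambda b:b[1][0]):
        cs=max(cv2.findContours(mm.astype(np.uint8),cv2.RETR_EXTERNAL,cv2.CHAIN_APPROX_NONE)[0],key=len)
        W=np.array([ray(n,q,.018)[:2] for q in cs[:,0]])
        r=cv2.minAreaRect((W*1000).astype(np.float32)); print(n,'tile px',c,'xy',np.array(r[0])/1000,'size',np.array(r[1]),r[2])
E
python3 - <<'E'
from m import *
g={'a':(.66,.188),'d':(.646,.06),'c':(.641,-.05),'b':(.621,-.224)}
for n in('top','scene'):
    im=cv2.imread('pics/%s0.png'%n)[:,:,::-1].copy(); tops(n,im,g); tiles(n,im)
E
python3 -m inch '0 0 0 0 0 .04; 0 0 0 0 0 .08; 0 0 0 0 0 .12; 0 0 0 0 0 .16; 0 0 0 0 0 .2; 0 0 0 0 0 .24; 0 0 0 0 0 .28; 0 0 0 0 0 .32; 0 0 0 0 0 .36; 0 0 0 0 0 .404'; python3 -m inch '0 0 0 0 0 0;0 0 0 0 0 0'
```

```text
top a px [321.0262 165.7717] xy [0.6528 0.0604] diam 0.05357621982693672 want 0.034
top d px [321.0262 165.7717] xy [0.6428 0.0607] diam 0.05127058923244476 want 0.058
top c px [371.8564 165.9701] xy [ 0.6396 -0.052 ] diam 0.04285284876823425 want 0.05
top b px [448.1425 171.1261] xy [ 0.6216 -0.2237] diam 0.03449734300374985 want 0.042
top tile px [301.3784 229.586 ] xy [0.5125 0.1129] size [66.955  67.8274] 76.55754852294922
top tile px [336.9134 236.4396] xy [0.4927 0.0327] size [67.3587 67.908 ] 74.52298736572266
top tile px [375.0605 240.2242] xy [ 0.4794 -0.0532] size [67.7723 67.9125] 76.83102416992188
top tile px [410.079 250.854] xy [ 0.4515 -0.1299] size [67.4799 68.0399] 76.96443939208984
scene a px [385.338  177.4968] xy [0.6632 0.1864] diam 0.028851157054305077 want 0.034
scene d px [339.8148 206.0712] xy [0.6425 0.0592] diam 0.05309157446026802 want 0.058
scene c px [300.8261 250.5579] xy [ 0.6397 -0.0535] diam 0.04520459473133087 want 0.05
scene b px [229.1837 319.1054] xy [ 0.6216 -0.2258] diam 0.03652435913681984 want 0.042
scene tile px [202.7268 236.5804] xy [ 0.4523 -0.1324] size [69.711  69.2471] 76.83654022216797
scene tile px [240.2869 217.1468] xy [ 0.4806 -0.0553] size [69.8117 70.0086] 76.93354797363281
scene tile px [273.3994 191.9803] xy [0.4939 0.0306] size [70.3317 69.4727] 73.81059265136719
scene tile px [305.4651 171.4865] xy [0.514  0.1105] size [69.8998 68.6753] 76.77181243896484
clock: 1.53
tool_pos: [0.2006, 0.6445, 0.2266]
orientation: [180.0, 0.0, -89.3]
force: [0.3, 0.4, -0.5]
opening: 0.0876
gripper_force: 0.0
clock: 1.7
tool_pos: [0.2007, 0.6445, 0.2266]
orientation: [-180.0, 0.0, -88.7]
force: [0.2, 0.9, 0.6]
opening: 0.0879
gripper_force: 0.0
```

```bash
R='x'; python3 -m inch '.777 -.756 0 0 0 .006;.777 -.756 0 0 0 .006;.777 -.756 0 0 0 .006;.777 -.756 0 0 0 .006;.777 -.756 0 0 0 .006;.777 -.756 0 0 0 .006;.777 -.756 0 0 0 .006;.777 -.756 0 0 0 .006;.777 -.756 0 0 0 .006;.777 -.756 0 0 0 .006'; python3 -m inch '.76 -.77 0 0 0 0;.76 -.77 0 0 0 0;.76 -.77 0 0 0 0;.76 -.77 0 0 0 0;.76 -.77 0 0 0 0;.76 -.77 0 0 0 0;.76 -.77 0 0 0 0;.76 -.77 0 0 0 0;.76 -.77 0 0 0 0;.76 -.77 0 0 0 0'; python3 -m inch '0 0 0 0 0 0;0 0 0 0 0 0'
python3 - <<'E'
from m import *
import time
o=get_obs();print(o['clock'],o['tool_pos'],o['orientation'],o['joint_pos'])
im=save('wrist','w1.png'); p=camera_params('wrist')
print(proj('wrist',[.663,.187,.046]))
tops('wrist',im,{'a':(.663,.187)})
E
```

```text
clock: 2.53
tool_pos: [0.4332, 0.4142, 0.2268]
orientation: [-180.0, 0.0, -89.9]
force: [-0.8, 0.8, -0.8]
opening: 0.0872
gripper_force: 0.0
clock: 3.37
tool_pos: [0.6636, 0.1871, 0.2256]
orientation: [179.9, -0.0, -90.0]
force: [-0.7, -0.3, -0.4]
opening: 0.0876
gripper_force: 0.0
clock: 3.53
tool_pos: [0.6622, 0.1891, 0.2266]
orientation: [180.0, 0.0, -89.8]
force: [-0.2, -0.7, 0.0]
opening: 0.0874
gripper_force: 0.0
3.5333 [0.6622 0.1891 0.2266] [179.9942   0.0081 -89.8363] [ 32.1043  21.828    2.6102  -0.0105 -70.7829 -31.9371]
[[317.3186 180.8692]]
wrist a px [317.9427 182.3034] xy [0.6623 0.1887] diam 0.03082822822034359 want 0.034
```

View pics/w1.png

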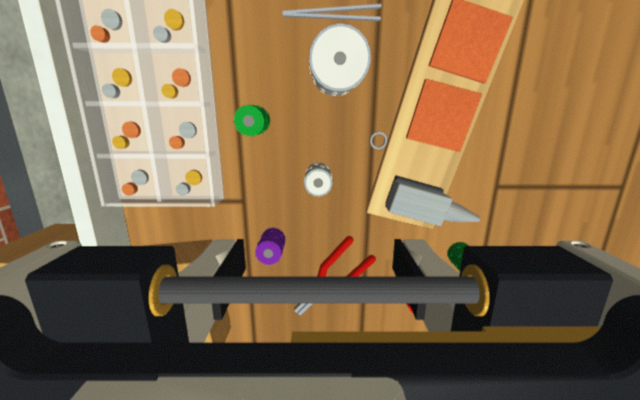

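The wrist view shows flask a at (318,182), matching the two fixed cameras, with the green look-alike clear at (251,121). I'm descending.

```bash
python3 -m inch '0 0 .12 0 0 0;0 0 .24 0 0 0;0 0 .36 0 0 0;0 0 .48 0 0 0;0 0 .58 0 0 0;0 0 .65 0 0 0;0 0 .69 0 0 0;0 0 .705 0 0 0;0 0 .705 0 0 0;0 0 .705 0 0 0'; python3 -m inch '0 0 0 0 0 0;0 0 0 0 0 0;0 0 0 0 0 0;0 0 0 0 0 0;0 0 0 0 0 0;0 0 0 0 0 0;0 0 0 0 0 0;0 0 0 0 0 0;0 0 0 0 0 0;0 0 0 0 0 0' 1;  python3 -m inch '0 0 -.02 0 0 0;0 0 -.1 0 0 0;0 0 -.2 0 0 0;0 0 -.3 0 0 0;0 0 -.3 0 0 0;0 0 -.3 0 0 0'
python3 - <<'E'
from m import *
o=get_obs();print(o['tool_pos'],o['orientation'])
im=save('wrist','w2.png'); tiles('wrist',im)
E
```

```text
clock: 4.42
tool_pos: [0.6636, 0.1886, 0.0166]
orientation: [-179.9, 0.0, -89.9]
force: [-0.1, -0.0, 1.5]
opening: 0.0878
gripper_force: 0.0
clock: 5.25
tool_pos: [0.6629, 0.1877, 0.015]
orientation: [180.0, -0.0, -90.0]
force: [-0.3, 0.3, -0.6]
opening: 0.0338
gripper_force: 30.0
clock: 5.75
tool_pos: [0.6641, 0.1885, 0.108]
orientation: [-179.8, 0.1, -90.0]
force: [0.2, -1.1, -0.9]
opening: 0.0335
gripper_force: 30.0
[0.6641 0.1885 0.108 ] [-179.7642    0.1356  -89.9833]
wrist tile px [505.8814 115.2782] xy [0.5125 0.1131] size [68.4048 68.9872] 76.38114929199219
wrist tile px [545.952   27.7876] xy [0.4962 0.0453] size [46.9678 69.0917] 74.45856475830078
```

View pics/w2.png

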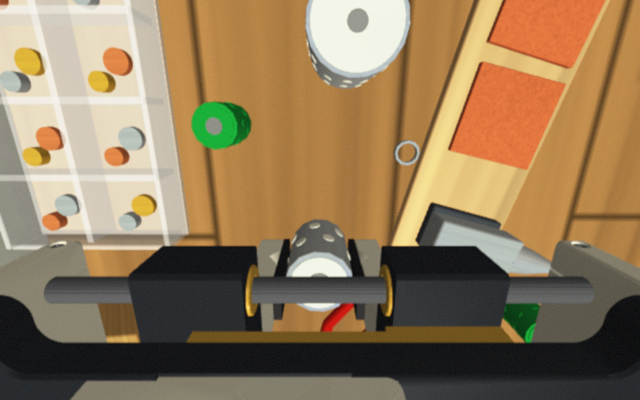

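Flask a is held upright between the pads at (320,280). Tile 1 at (506,115) measures (.5125,.113), as before.

```bash
python3 -m inch '.05 .1 0 0 0 0;.1 .2 0 0 0 0;.15 .3 0 0 0 0;.2 .4 0 0 0 0;.24 .47 0 0 0 0;.253 .5 0 0 0 0;.253 .5 0 0 0 0;.253 .5 0 0 0 0;.253 .5 0 0 0 0;.253 .5 0 0 0 0'; python3 -m inch '0 0 .08 0 0 0;0 0 .16 0 0 0;0 0 .2 0 0 0;0 0 .22 0 0 0;0 0 .23 0 0 0;0 0 .233 0 0 0;0 0 .235 0 0 0;0 0 .236 0 0 0;0 0 .237 0 0 0;0 0 .237 0 0 0'; python3 -m inch '0 0 0 0 0 0;0 0 0 0 0 0;0 0 0 0 0 0'
```

```text
clock: 6.63
tool_pos: [0.5137, 0.1123, 0.1047]
orientation: [180.0, -0.0, -90.0]
force: [-0.3, 0.2, -0.4]
opening: 0.0335
gripper_force: 30.0
clock: 7.47
tool_pos: [0.5132, 0.112, 0.0346]
orientation: [-179.9, 0.0, -90.0]
force: [-0.9, 0.1, -1.5]
opening: 0.0336
gripper_force: 30.0
clock: 7.72
tool_pos: [0.513, 0.1119, 0.0342]
orientation: [-180.0, 0.0, -90.0]
force: [-0.5, 0.4, -0.9]
opening: 0.0335
gripper_force: 30.0
```

```bash
python3 -m inch '0 0 .003 0 0 0;0 0 .005 0 0 0;0 0 .005 0 0 0'; python3 -m inch '0 0 0 0 0 0;0 0 0 0 0 0;0 0 0 0 0 0;0 0 0 0 0 0;0 0 0 0 0 0;0 0 0 0 0 0;0 0 0 0 0 0;0 0 0 0 0 0;0 0 0 0 0 0' -1; python3 -m inch '0 0 -.06 0 0 0;0 0 -.16 0 0 0;0 0 -.28 0 0 0;0 0 -.4 0 0 0;0 0 -.5 0 0 0;0 0 -.5 0 0 0;0 0 -.5 0 0 0;.1 -.03 -.5 0 0 0;.2 -.06 -.5 0 0 0;.3 -.09 -.5 0 0 0'; python3 -m inch '.1 -.03 0 0 0 0;.2 -.06 0 0 0 0;.3 -.09 0 0 0 0;.4 -.12 0 0 0 0;.5 -.16 0 0 0 0;.6 -.2 0 0 0 0;.7 -.24 0 0 0 0;.8 -.27 0 0 0 0;.822 -.272 0 0 0 0;.822 -.272 0 0 0 0';  python3 -m inch '0 0 0 0 0 0;0 0 0 0 0 0'
python3 - <<'E'
from m import *
o=get_obs();print(o['tool_pos'],o['orientation'])
im=save('wrist','w3.png'); tops('wrist',im,{'b':(.6216,-.2247)})
im=save('top','t3.png'); tops('top',im,{'a':(.513,.112)},.018); tops('top',im,{'c':(.6396,-.0527)})
E
```

```text
clock: 7.97
tool_pos: [0.513, 0.1119, 0.0329]
orientation: [-180.0, -0.0, -90.0]
force: [-1.5, 0.3, 5.9]
opening: 0.0335
gripper_force: 30.0
clock: 8.72
tool_pos: [0.5129, 0.1118, 0.0324]
orientation: [180.0, -0.0, -90.0]
force: [-0.0, -0.1, 0.3]
opening: 0.0857
gripper_force: 0.0
clock: 9.55
tool_pos: [0.5393, 0.0211, 0.1814]
orientation: [179.9, -0.0, -89.9]
force: [0.1, 0.2, 0.6]
opening: 0.0875
gripper_force: 0.0
clock: 10.38
tool_pos: [0.6207, -0.2268, 0.18]
orientation: [179.8, 0.0, -90.2]
force: [-0.1, 0.8, 0.3]
opening: 0.0878
gripper_force: 0.0
clock: 10.55
tool_pos: [0.6209, -0.224, 0.1816]
orientation: [179.9, 0.0, -90.0]
force: [0.7, 0.1, 0.6]
opening: 0.0879
gripper_force: 0.0
[ 0.6209 -0.224   0.1816] [179.9197   0.0252 -89.9806]
wrist b px [317.344  196.2726] xy [ 0.6216 -0.2231] diam 0.04036203399300575 want 0.042
top a px [300.3858 227.4407] xy [0.5122 0.1124] diam 0.03278908506035805 want 0.034
top c px [365.6955 166.4323] xy [ 0.6392 -0.0383] diam 0.03966290131211281 want 0.05
```

```bash
python3 -m inch '0 0 .12 0 0 0;0 0 .24 0 0 0;0 0 .34 0 0 0;0 0 .43 0 0 0;0 0 .49 0 0 0;0 0 .52 0 0 0;0 0 .535 0 0 0;0 0 .537 0 0 0;0 0 .537 0 0 0;0 0 .537 0 0 0'; python3 -m inch '0 0 0 0 0 0;0 0 0 0 0 0;0 0 0 0 0 0;0 0 0 0 0 0;0 0 0 0 0 0;0 0 0 0 0 0;0 0 0 0 0 0;0 0 0 0 0 0;0 0 0 0 0 0;0 0 0 0 0 0' 1;  python3 -m inch '0 0 -.02 0 0 0;0 0 -.1 0 0 0;0 0 -.2 0 0 0;0 0 -.3 0 0 0;0 0 -.36 0 0 0;0 0 -.36 0 0 0;0 0 -.36 0 0 0'; python3 -m inch '-.08 .04 0 0 0 0;-.18 .09 0 0 0 0;-.28 .14 0 0 0 0;-.38 .19 0 0 0 0;-.48 .24 0 0 0 0;-.58 .29 0 0 0 0;-.68 .34 0 0 0 0;-.78 .39 0 0 0 0;-.84 .42 0 0 0 0;-.853 .425 0 0 0 0'; python3 -m inch '0 0 0 0 0 0;0 0 0 0 0 0;0 0 0 0 0 0;0 0 0 0 0 0'
python3 - <<'E'
from m import *
o=get_obs();print(o['tool_pos'],o['orientation'],o['opening'])
im=save('wrist','w4.png'); tops('wrist',im,{'a':(.513,.112)},.018);tops('wrist',im,{'d':(.6427,.06),'c':(.6396,-.0527)}); tiles('wrist',im)
E
```

```text
clock: 11.48
tool_pos: [0.6226, -0.2247, 0.023]
orientation: [-179.9, -0.0, -90.0]
force: [0.3, -0.1, -0.1]
opening: 0.0881
gripper_force: 0.0
clock: 12.32
tool_pos: [0.6216, -0.2248, 0.0213]
orientation: [-180.0, -0.0, -90.0]
force: [0.6, 0.7, 0.1]
opening: 0.0414
gripper_force: 30.0
clock: 12.9
tool_pos: [0.6219, -0.2247, 0.1307]
orientation: [-179.9, 0.0, -90.0]
force: [0.0, 0.4, -2.1]
opening: 0.0417
gripper_force: 30.0
clock: 13.73
tool_pos: [0.4914, 0.033, 0.1282]
orientation: [179.9, -0.0, -89.9]
force: [-0.0, -0.9, -2.6]
opening: 0.0413
gripper_force: 30.0
clock: 14.07
tool_pos: [0.4941, 0.0303, 0.1289]
orientation: [179.9, -0.0, -90.1]
force: [0.7, 0.6, -2.2]
opening: 0.0418
gripper_force: 30.0
[0.4941 0.0303 0.1289] [179.9494  -0.024  -90.0693] 0.0418427722423681
wrist a px [317.8817 312.4811] xy [0.4941 0.122 ] diam 0.06781922280788422 want 0.034
wrist d px [115.2503 249.7578] xy [0.6489 0.0513] diam 0.05470915883779526 want 0.058
wrist c px [109.5904 108.0145] xy [ 0.6397 -0.052 ] diam 0.0486920103430748 want 0.05
wrist tile px [318.2424 192.6814] xy [0.4929 0.0328] size [68.9627 68.9104] 74.56754302978516
wrist tile px [333.9556 105.7961] xy [ 0.4798 -0.0525] size [68.7345 68.7916] 76.88143157958984
wrist tile px [368.1021  26.5351] xy [ 0.4545 -0.1182] size [46.9622 68.8497] 76.99974822998047
```

View pics/w4.png

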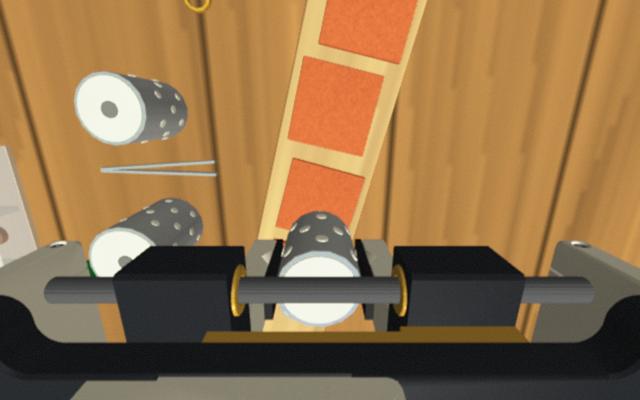

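Flask b is held upright at (320,270). Tile 2 is underneath it, and tile 3 at (334,106) agrees with the earlier measurement. I'm lowering it.

```bash
python3 -m inch '-.004 0 .08 0 0 0;-.004 0 .18 0 0 0;-.004 0 .24 0 0 0;-.004 0 .275 0 0 0;-.004 0 .29 0 0 0;-.004 0 .296 0 0 0;-.004 0 .3 0 0 0;-.004 0 .303 0 0 0;-.004 0 .305 0 0 0;-.004 0 .305 0 0 0';python3 -m inch '0 0 0 0 0 0;0 0 0 0 0 0'
```

```text
clock: 14.95
tool_pos: [0.4946, 0.0323, 0.0393]
orientation: [-179.9, 0.0, -90.0]
force: [-1.5, -2.3, 4.1]
opening: 0.0418
gripper_force: 30.0
clock: 15.12
tool_pos: [0.4946, 0.0323, 0.0393]
orientation: [-179.9, 0.0, -90.0]
force: [-1.7, -1.2, 7.3]
opening: 0.0409
gripper_force: 30.0
```

```bash
python3 -m inch '0 0 0 0 0 0;0 0 0 0 0 0;0 0 0 0 0 0;0 0 0 0 0 0;0 0 0 0 0 0;0 0 0 0 0 0;0 0 0 0 0 0;0 0 0 0 0 0;0 0 0 0 0 0' -1; python3 -m inch '0 0 -.06 0 0 0;0 0 -.16 0 0 0;0 0 -.28 0 0 0;0 0 -.4 0 0 0;0 0 -.5 0 0 0;0 0 -.5 0 0 0;0 0 -.5 0 0 0'; python3 -m inch '.05 -.1 0 0 0 0;.1 -.2 0 0 0 0;.16 -.3 0 0 0 0;.22 -.4 0 0 0 0;.27 -.46 0 0 0 0;.282 -.483 0 0 0 0;.282 -.483 0 0 0 0;.282 -.483 0 0 0 0;.282 -.483 0 0 0 0;.282 -.483 0 0 0 0'
python3 - <<'E'
from m import *
o=get_obs();print(o['tool_pos'],o['orientation'],o['opening'])
im=save('wrist','w5.png'); tops('wrist',im,{'c':(.6396,-.0527)})
im=save('top','t5.png'); tops('top',im,{'a':(.513,.112),'b':(.4945,.032)},.018)
E
```

```text
clock: 15.87
tool_pos: [0.494, 0.0323, 0.0378]
orientation: [180.0, -0.0, -90.0]
force: [0.2, -0.2, -0.4]
opening: 0.0872
gripper_force: 0.0
clock: 16.45
tool_pos: [0.495, 0.0328, 0.1899]
orientation: [-179.8, 0.1, -90.0]
force: [-0.3, -0.5, -0.2]
opening: 0.0876
gripper_force: 0.0
clock: 17.28
tool_pos: [0.638, -0.0516, 0.188]
orientation: [180.0, 0.0, -89.9]
force: [-0.6, 0.2, 0.4]
opening: 0.0876
gripper_force: 0.0
[ 0.638  -0.0516  0.188 ] [179.988    0.0073 -89.9418] 0.08761984389607946
wrist c px [316.2441 197.4331] xy [ 0.6399 -0.0514] diam 0.046848006546497345 want 0.05
top a px [321.3658 163.2288] xy [0.6536 0.0595] diam 0.05680833384394646 want 0.034
top b px [321.3658 163.2288] xy [0.6502 0.0596] diam 0.0559752993285656 want 0.042
```

```bash
python3 -m inch '0 -.005 .12 0 0 0;0 -.005 .24 0 0 0;0 -.005 .34 0 0 0;0 -.005 .43 0 0 0;0 -.005 .49 0 0 0;0 -.005 .52 0 0 0;0 -.005 .535 0 0 0;0 -.005 .54 0 0 0;0 -.005 .54 0 0 0;0 -.005 .54 0 0 0'; python3 -m inch '0 0 0 0 0 0;0 0 0 0 0 0;0 0 0 0 0 0;0 0 0 0 0 0;0 0 0 0 0 0;0 0 0 0 0 0;0 0 0 0 0 0;0 0 0 0 0 0;0 0 0 0 0 0;0 0 0 0 0 0' 1;  python3 -m inch '0 0 -.02 0 0 0;0 0 -.1 0 0 0;0 0 -.2 0 0 0;0 0 -.3 0 0 0;0 0 -.36 0 0 0;0 0 -.36 0 0 0;0 0 -.36 0 0 0'; python3 -m inch '.005 .05 0 0 0 0;.005 .13 0 0 0 0;.005 .23 0 0 0 0;.005 .33 0 0 0 0;.005 .42 0 0 0 0;.005 .49 0 0 0 0;.005 .525 0 0 0 0;.005 .532 0 0 0 0;.005 .532 0 0 0 0;.005 .532 0 0 0 0'; python3 -m inch '0 0 0 0 0 0;0 0 0 0 0 0'
python3 - <<'E'
from m import *
o=get_obs();print(o['tool_pos'],o['orientation'],o['opening'])
im=save('wrist','w6.png'); tops('wrist',im,{'d':(.6427,.06)}); tiles('wrist',im)
E
```

```text
clock: 18.22
tool_pos: [0.6414, -0.052, 0.0274]
orientation: [-179.9, 0.0, -90.0]
force: [-0.5, -0.2, 0.8]
opening: 0.0876
gripper_force: 0.0
clock: 19.05
tool_pos: [0.6404, -0.0523, 0.0259]
orientation: [180.0, -0.0, -90.0]
force: [-1.7, -0.6, 1.1]
opening: 0.0498
gripper_force: 30.0
clock: 19.63
tool_pos: [0.6408, -0.052, 0.135]
orientation: [-179.9, 0.0, -90.0]
force: [0.2, -1.1, -3.8]
opening: 0.05
gripper_force: 30.0
clock: 20.47
tool_pos: [0.4817, -0.0536, 0.1337]
orientation: [-180.0, -0.0, -90.0]
force: [0.6, 0.3, -2.3]
opening: 0.05
gripper_force: 30.0
clock: 20.63
tool_pos: [0.4816, -0.0537, 0.1335]
orientation: [180.0, -0.0, -90.0]
force: [-0.1, -0.0, -2.6]
opening: 0.0497
gripper_force: 30.0
[ 0.4816 -0.0537  0.1335] [179.973   -0.0133 -89.9982] 0.04969857252494608
wrist d px [107.6218 335.3   ] xy [0.6626 0.0508] diam 0.01396577712148428 want 0.058
wrist tile px [319.2911 186.6516] xy [ 0.4795 -0.0531] size [69.1472 68.6929] 76.87641906738281
wrist tile px [351.116  113.6814] xy [ 0.4516 -0.13  ] size [68.6246 68.813 ] 76.88964080810547
```

View pics/w6.png

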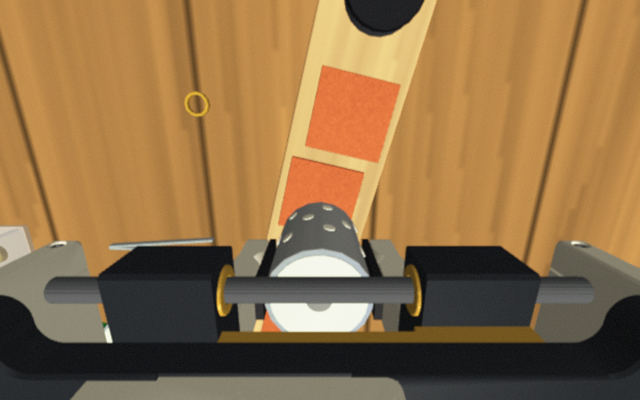

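Flask c is held upright at (320,270) above tile 3, and tile 4 shows at (351,114). I'm lowering it with a 1.5 mm correction in x.

```bash
python3 -m inch '0 .005 .08 0 0 0;0 .005 .18 0 0 0;0 .005 .24 0 0 0;0 .005 .275 0 0 0;0 .005 .29 0 0 0;0 .005 .296 0 0 0;0 .005 .3 0 0 0;0 .005 .302 0 0 0;0 .005 .303 0 0 0;0 .005 .303 0 0 0';python3 -m inch '0 0 0 0 0 0;0 0 0 0 0 0'
```

```text
clock: 21.52
tool_pos: [0.48, -0.0537, 0.0439]
orientation: [-179.9, 0.0, -90.0]
force: [-0.0, -0.6, 1.7]
opening: 0.0501
gripper_force: 30.0
clock: 21.68
tool_pos: [0.48, -0.0536, 0.0438]
orientation: [-179.9, 0.0, -90.0]
force: [-1.6, -1.0, 6.5]
opening: 0.05
gripper_force: 30.0
```

```bash
python3 -m inch '0 0 0 0 0 0;0 0 0 0 0 0;0 0 0 0 0 0;0 0 0 0 0 0;0 0 0 0 0 0;0 0 0 0 0 0;0 0 0 0 0 0;0 0 0 0 0 0;0 0 0 0 0 0' -1; python3 -m inch '0 0 -.06 0 0 0;0 0 -.16 0 0 0;0 0 -.28 0 0 0;0 0 -.4 0 0 0;0 0 -.5 0 0 0;0 0 -.5 0 0 0;0 0 -.5 0 0 0'; python3 -m inch '-.06 -.08 0 0 0 0;-.12 -.17 0 0 0 0;-.18 -.26 0 0 0 0;-.24 -.35 0 0 0 0;-.3 -.44 0 0 0 0;-.36 -.51 0 0 0 0;-.379 -.542 0 0 0 0;-.379 -.542 0 0 0 0;-.379 -.542 0 0 0 0;-.379 -.542 0 0 0 0'
python3 - <<'E'
from m import *
o=get_obs();print(o['tool_pos'],o['orientation'],o['opening'])
im=save('wrist','w7.png'); tops('wrist',im,{'d':(.6427,.06)});tops('wrist',im,{'c':(.480,-.054)},.018)
E
```

```text
clock: 22.43
tool_pos: [0.4793, -0.0538, 0.0429]
orientation: [180.0, -0.0, -90.0]
force: [-0.2, 0.7, 0.1]
opening: 0.0874
gripper_force: 0.0
clock: 23.02
tool_pos: [0.4804, -0.0535, 0.195]
orientation: [-179.8, 0.1, -90.0]
force: [0.1, 1.2, -0.4]
opening: 0.0879
gripper_force: 0.0
clock: 23.85
tool_pos: [0.6408, 0.0593, 0.1921]
orientation: [179.9, -0.0, -90.0]
force: [0.5, -0.1, 1.1]
opening: 0.0872
gripper_force: 0.0
[0.6408 0.0593 0.1921] [179.8959  -0.0281 -90.0104] 0.08718032941744601
wrist d px [315.9512 201.4163] xy [0.6426 0.0611] diam 0.05462140217423439 want 0.058
wrist c px [515.8077  69.5453] xy [ 0.4785 -0.0533] diam 0.045751556754112244 want 0.05
```

View pics/w7.png

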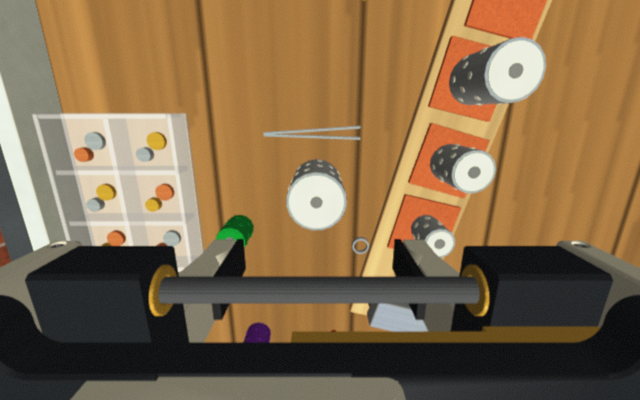

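Flask d is at (316,202). Flasks a, b and c stand on their tiles at (438,243), (473,172) and (516,70). Next I grip d.

```bash
python3 -m inch '-.003 0 .12 0 0 0;-.003 0 .24 0 0 0;-.003 0 .34 0 0 0;-.003 0 .43 0 0 0;-.003 0 .49 0 0 0;-.003 0 .52 0 0 0;-.003 0 .535 0 0 0;-.003 0 .537 0 0 0;-.003 0 .537 0 0 0;-.003 0 .537 0 0 0'; python3 -m inch '0 0 0 0 0 0;0 0 0 0 0 0;0 0 0 0 0 0;0 0 0 0 0 0;0 0 0 0 0 0;0 0 0 0 0 0;0 0 0 0 0 0;0 0 0 0 0 0;0 0 0 0 0 0;0 0 0 0 0 0' 1;  python3 -m inch '0 0 -.02 0 0 0;0 0 -.1 0 0 0;0 0 -.2 0 0 0;0 0 -.3 0 0 0;0 0 -.38 0 0 0;0 0 -.4 0 0 0;0 0 -.4 0 0 0'; python3 -m inch '.05 .05 0 0 0 0;.12 .12 0 0 0 0;.2 .2 0 0 0 0;.28 .28 0 0 0 0;.36 .36 0 0 0 0;.44 .44 0 0 0 0;.52 .52 0 0 0 0;.59 .59 0 0 0 0;.63 .63 0 0 0 0;.638 .635 0 0 0 0'; python3 -m inch '0 0 0 0 0 0;0 0 0 0 0 0;0 0 0 0 0 0;0 0 0 0 0 0'
python3 - <<'E'
from m import *
o=get_obs();print(o['tool_pos'],o['orientation'],o['opening'])
im=save('wrist','w8.png'); tiles('wrist',im)
E
```

```text
clock: 24.73
tool_pos: [0.6428, 0.0611, 0.0335]
orientation: [-179.9, 0.0, -90.0]
force: [0.0, 0.2, 0.1]
opening: 0.0879
gripper_force: 0.0
clock: 25.57
tool_pos: [0.6426, 0.0611, 0.0322]
orientation: [-179.9, 0.0, -90.0]
force: [3.8, -0.1, 1.5]
opening: 0.0575
gripper_force: 30.0
clock: 26.15
tool_pos: [0.6418, 0.0611, 0.153]
orientation: [-179.9, 0.1, -90.0]
force: [0.5, 0.8, -6.1]
opening: 0.0576
gripper_force: 30.0
clock: 26.98
tool_pos: [0.4467, -0.1321, 0.1496]
orientation: [179.7, 0.0, -90.1]
force: [-0.3, 0.7, -5.5]
opening: 0.0576
gripper_force: 30.0
clock: 27.32
tool_pos: [0.4518, -0.13, 0.1513]
orientation: [180.0, 0.0, -90.0]
force: [0.5, -0.1, -5.1]
opening: 0.0579
gripper_force: 30.0
[ 0.4518 -0.13    0.1513] [179.9515   0.0027 -89.9539] 0.05788590600248525
wrist tile px [317.7098 178.97  ] xy [ 0.4511 -0.1331] size [63.5923 68.5867] 76.98915100097656
```

View pics/w8.png

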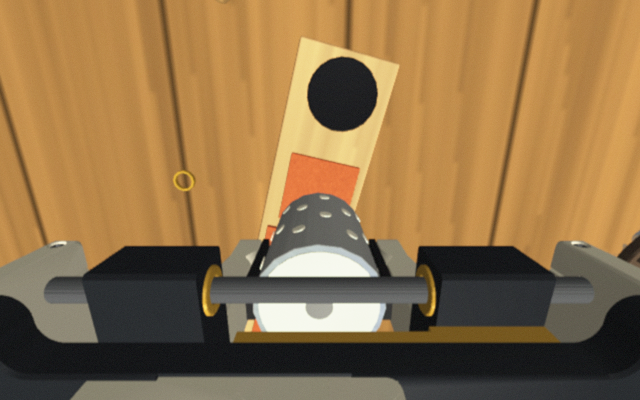

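Flask d is held upright above tile 4 at (320,265), with the black tin at (342,94). I'm lowering it.

```bash
python3 -m inch '0 0 .08 0 0 0;0 0 .18 0 0 0;0 0 .25 0 0 0;0 0 .3 0 0 0;0 0 .325 0 0 0;0 0 .333 0 0 0;0 0 .337 0 0 0;0 0 .339 0 0 0;0 0 .34 0 0 0;0 0 .34 0 0 0';python3 -m inch '0 0 0 0 0 0;0 0 0 0 0 0'
```

```text
clock: 28.2
tool_pos: [0.4521, -0.1305, 0.0507]
orientation: [-179.9, 0.0, -90.0]
force: [-0.7, -0.5, -5.4]
opening: 0.0576
gripper_force: 30.0
clock: 28.37
tool_pos: [0.4517, -0.1306, 0.0504]
orientation: [-179.9, 0.0, -90.0]
force: [0.0, 0.1, -5.1]
opening: 0.0576
gripper_force: 30.0
```

```bash
python3 -m inch '0 0 .002 0 0 0;0 0 .003 0 0 0;0 0 .003 0 0 0;0 0 .003 0 0 0'
```

```text
clock: 28.7
tool_pos: [0.4518, -0.1306, 0.0501]
orientation: [-179.9, -0.0, -90.0]
force: [-3.5, 1.2, 7.5]
opening: 0.0576
gripper_force: 30.0
```

Contact (force went from -5 to +7.5 N). I'm releasing and raising straight up, then backing off to the side to get a clear view.

```bash
python3 -m inch '0 0 0 0 0 0;0 0 0 0 0 0;0 0 0 0 0 0;0 0 0 0 0 0;0 0 0 0 0 0;0 0 0 0 0 0;0 0 0 0 0 0;0 0 0 0 0 0;0 0 0 0 0 0' -1; python3 -m inch '0 0 -.06 0 0 0;0 0 -.16 0 0 0;0 0 -.28 0 0 0;0 0 -.4 0 0 0;0 0 -.5 0 0 0;0 0 -.6 0 0 0;0 0 -.6 0 0 0;0 0 -.6 0 0 0'; python3 -m inch '.1 -.05 0 0 0 0;.2 -.1 0 0 0 0;.3 -.15 0 0 0 0;.4 -.2 0 0 0 0;.5 -.25 0 0 0 0;.6 -.3 0 0 0 0;.7 -.35 0 0 0 0;.8 -.4 0 0 0 0;.8 -.4 0 0 0 0;.8 -.4 0 0 0 0'
python3 - <<'E'
from m import *
g={'a':(.513,.112),'b':(.4945,.032),'c':(.48,-.054),'d':(.452,-.131)}
for n in('top','scene'):
    im=save(n,n+'9.png'); tops(n,im,g,.018)
    cv2.imwrite('pics/%s9c.png'%n,cv2.resize(im[80:355,130:480,::-1],None,fx=2.15,fy=2.15,interpolation=cv2.INTER_CUBIC))
E
```

```text
clock: 29.45
tool_pos: [0.4514, -0.1306, 0.0489]
orientation: [180.0, -0.0, -90.0]
force: [0.7, 0.3, 0.7]
opening: 0.0873
gripper_force: 0.0
clock: 30.12
tool_pos: [0.4524, -0.1305, 0.2307]
orientation: [-179.8, 0.0, -90.0]
force: [-0.5, 0.4, -0.5]
opening: 0.0873
gripper_force: 0.0
clock: 30.95
tool_pos: [0.5708, -0.3718, 0.2255]
orientation: [179.8, 0.1, -90.1]
force: [-1.7, -0.0, 0.2]
opening: 0.0876
gripper_force: 0.0
top a px [300.5443 227.578 ] xy [0.5119 0.1121] diam 0.026468293741345406 want 0.034
top b px [337.563  233.4668] xy [0.4938 0.0334] diam 0.03542759269475937 want 0.042
top c px [379.5071 237.5312] xy [ 0.4796 -0.053 ] diam 0.04305901378393173 want 0.05
top d px [419.4488 248.9257] xy [ 0.4512 -0.1307] diam 0.050999291241168976 want 0.058
scene a px [304.5609 158.4   ] xy [0.5128 0.1109] diam 0.030370736494660378 want 0.034
scene b px [271.4846 176.2445] xy [0.4944 0.0314] diam 0.03783242776989937 want 0.042
scene c px [234.6448 198.8725] xy [ 0.4793 -0.055 ] diam 0.04568745940923691 want 0.05
scene d px [193.0966 216.1714] xy [ 0.4513 -0.1327] diam 0.05387347564101219 want 0.058
```

View pics/scene9c.png

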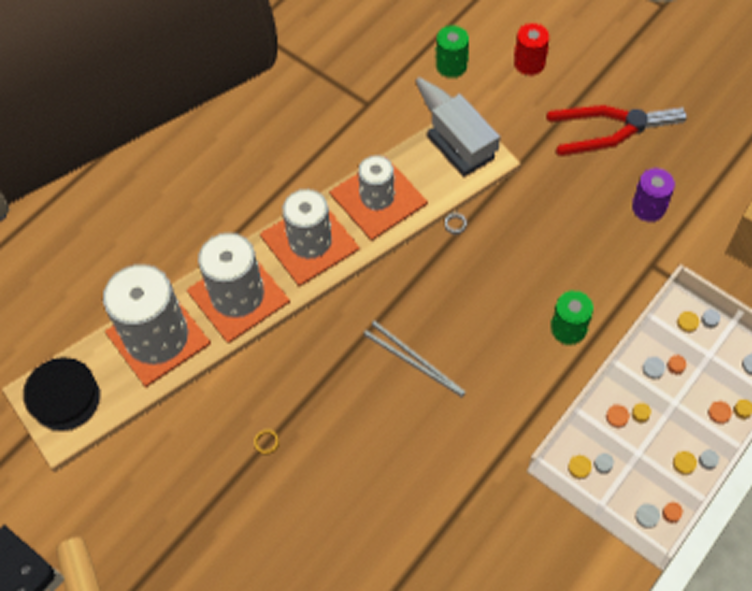

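View pics/top9c.png

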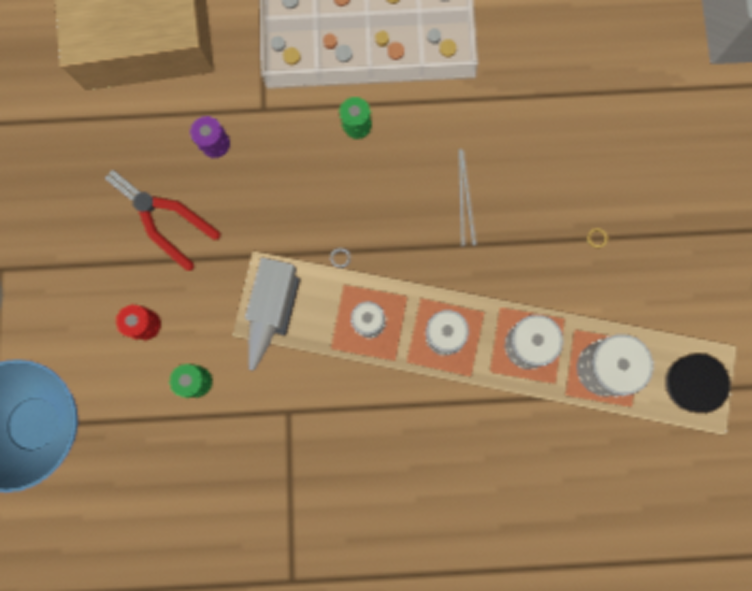

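Both views show the row a, b, c, d from the anvil (scene crop (376,180), (306,222), (230,275), (147,315)). All four are upright and within about 1.5 mm of their tile centres.

```bash
python3 -m inch '0 0 0 0 0 0;0 0 0 0 0 0;0 0 0 0 0 0;0 0 0 0 0 0'; python3 -c "from plant import close_job; print(close_job())"
```

```text
clock: 31.38
tool_pos: [0.5715, -0.3699, 0.2296]
orientation: [-179.9, -0.0, -89.9]
force: [-0.6, 0.1, 0.1]
opening: 0.0872
gripper_force: 0.0
the job is handed in; nothing more can be done
None
```

I stood the four flasks upright on their tiles in order of size, smallest next to the anvil, each measured within about 2 mm of its tile's centre, and handed the job in at about 31 s; no verdict was returned.

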